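Unlock the hostel lunch box and hold the bolt back

ROBOT

A 6-joint arm with a two-finger parallel gripper is mounted at the origin on the work surface. World frame = base frame: x ahead of the robot, y to its left, z up, the work surface at z = 0. Lengths are in m, angles in rad, forces in N, time in s.
With the tool pointing down it reaches from about 0.375 to 0.75 m from the base axis. Payload 9 kg.
Tool frame: the origin (TCP) lies between the finger pads; the fingertips stand 17 mm ahead of it and the grasp point (between the pads) lies 2 mm behind it (arm.tip_reach is the distance from the TCP to the fingertips, in m); z points along the fingers, x is the direction in which the jaws open and shut, and the axes are right-handed (so a half turn about z gives the same grasp; the last joint's range is limited). The gripper opens to 85 mm and grips with 20 to 120 N. Pads are 22 mm wide; open, the fingers measure 114 mm over their backs; the gripper's body (76 mm by 85 mm) begins 54 mm behind the grasp point. The pads swing forward as they close: fully open they stand 13 mm farther back than shut.
Start: joints at [-1.349, 0.104, 0.097, 1.564, 0, 1.353], TCP at [0.255, -0.543, 0.248] pointing down, gripper open.
Joint ranges: [-2.99, 2.99], [-0.84, 1.86], [-1.1, 1.16], [-1.84, 2.11], [-1.51, 1.56], [-3.14, 3.14]. Speed limits (rad/s): [2.22, 2.22, 2.57, 3.14, 3.14, 3.14].

INTERFACE

Orientations are given as a 3x3 rotation matrix whose columns are the frame's x, y, z axes.
In Python, from rig import arm gives the robot as it stands.
- The arm moves only by the shell command python3 -m handwheel 'ROWS' [FORCE]. ROWS is JSON, a list that holds one entry, the list of rows, each a list of 7 numbers: the shift along the world's x, y, z in m, then the turn, a rotation vector about the world's x, y, z in rad, then the closure, from -1 (fully open) to 1 (shut). In form: [[[x, y, z, wx, wy, wz, gripper], ...]]. A call has 1 to 20 rows; each row is the pose to reach, as a shift and turn from the pose commanded when the call began; what a row does not reach only later rows make up. A row lasts 1/10 s, in which the tool goes at most 50 mm and 8.59 degrees, less where a joint would pass 70% of its speed; a pose out of reach is approached as far as the arm can. A call with a gripper value outside its range is refused whole. The fingers move at their own pace and stop on an object; FORCE is the grip in N (left out, the last holds). Time passes only in rows, so rows that repeat a pose let the fingers close. It gives the time, the measured TCP pose, the force and the opening at its end, in the units of the state.
- arm.read_state(): the state, without advancing time (a new reading comes with each control period).
- arm.read_camera(name): name is "scene" or "side" or "wrist"; returns (picture, depth): 420x560x3 uint8, red, green, blue; 420x560 float32, m along the optical axis (not along the pixel's ray), 0 where there is no reading.
- arm.camera_params(name): a dict with "mtx" (3x3 intrinsics, pixels), "origin" and "attitude" of the camera in the world. Camera axes: x right, y up, looking along -z (the intrinsics and any distortion apply to the point x, -y, -z); pixel columns grow to the right and rows downward; lengths in m; the calibration is good to about 2 mm. The wrist camera is an equidistant fisheye: a pixel r from the principal point sees the ray r / f radians off the axis. A picture is of the moment at which its call begins: read the wrist's pose just before it. camera_params takes no time and is no camera call; for the wrist camera it gives the pose at the moment of the call.
- arm.hand_in(): hands the job in, once; it reports no verdict.
The state is a dict: "time": time; "joint_positions": joint angles; "qd": joint speeds; "tau": joint torques, N m; "tcp_pos": TCP position; "orientation": TCP orientation; "wrist_force": force on the tool from outside, world axes, zero at the start; "moment": the same for the moment, N m; "grip_width": finger opening in m.
Only numpy, scipy, OpenCV 4.12 (cv2) and the standard library are available. Lean on these libraries where they do the work, as an engineer would, in place of code of your own. Each camera call takes 0.05 s, during which the arm holds its last target. There are 200 camera calls.

TASK

Slide the key out of the open front end of the channel on top of the caddy, push it fully home into the lock on the lunch box (its pins are sticky, so it may take a firm push or a little wiggling) and turn it a quarter turn clockwise seen from above, so that the bolt draws out of its keeper. The lock springs back, so finish while still gripping the key and holding it turned and fully home. Leave the salt shaker, peg tray, mug, jar, bowl, tin and spoon where they are.

Things in the scene. Friction and masses are not known exactly. Their poses are not given: they have to be found in the camera images.
- key: The only key: steel blade, round shoulder, neck, black plastic head. Origin: centre of the shoulder's underside; z up along the key, x along the blade's width; half a turn about z changes nothing. Shoulder 20 dia, z 0 to 4; neck 8 dia; head 30 (x) by 12 (y), z 14 to 50: pinch it across its 12 mm (along key y). 40 g. Starts upright in the caddy's channel, its x along the caddy's x.
- key_tip (a point): Tip of the key's blade, 28 mm below the key's origin. The blade is 12 (key x) by 4 (key y); its last 8 mm taper to 5 wide in x.
- caddy: Grey plastic caddy, fixed, 90 (x) by 110 (y), 91 high, with a white tilt-out bin low in its front (not needed). Origin: centre of its underside; front faces -x. On top a straight covered channel runs along its x at y = 0, open at the front, shut 23 mm behind the origin. The key starts in it: key origin at z = 80, y = 0, x between -12 and +8. Only the key's head and neck stand above z = 91.
- channel_front (a point): Open front end of the key channel, on its floor: caddy x = -45, y = 0, z = 80; axes as the caddy's. The channel is 25 wide, 7 high, its floor slit 8 wide for the blade out through the front. Two lips (top at caddy z = 91) cover the shoulder and leave a 12 wide gap for the neck: the key slides freely to -x and can be lifted only once its origin is 11 mm or more in front of this point.
- lunchbox: Blue steel lunch box, fixed, 160 (x) by 220 (y) by 75 high, with a dark steel lock case 50 (x) by 56 (y) by 34 high on its top. Origin: centre of its underside. A steel bolt runs from the case towards the box's -x through a steel keeper 32 wide, 28 above the box top, 47 mm to the -x side of the keyhole.
- keyhole (a point): Centre of the keyhole's mouth, on top of the lock case; axes as the lunch box's, z up = axis of the round brass plug (24 dia). Slot 14 (x, while plug is 0) by 6 (y), 33 deep, mouth countersunk 2.5 at 45 degrees. Spring pins 10 and 18 mm down rub on the blade's edges: the key goes in from above with 3 to 12 N and is fully home with its shoulder on the plug's face, key origin at this point.
- plug (a joint): Turn of the lock's plug about the vertical: 0 locked (slot along the lunch box's x), grows clockwise seen from above to a stop at 1.6 rad. A spring turns it back (0.03 N m at 0, 0.10 at the quarter turn). The key has up to about 0.2 rad of play in the slot, so the hand must turn about 0.2 rad more than the plug.
- bolt (a joint): Travel of the lock's bolt, m: 0 locked (through the keeper), 0.023 drawn right back; moved by the plug only.
- salt_shaker: Empty white ceramic salt shaker, 42 dia, 69 high, standing loose between caddy and lunch box. Origin: centre of its underside.
- peg_tray: Yellow plastic tray of clothes pegs, 110 by 160 by 35 high, loose. Origin: centre of its underside.
- mug: White mug, 76 dia, 85 high, loose. Origin: centre of its underside.
- jam_jar: Amber glass jar, 66 dia, 85 high, loose. Origin: centre of its underside.
- bowl: Steel bowl, 120 dia, 50 high, loose. Origin: centre of its underside.
- tin: Tin can, 72 dia, 80 high, loose. Origin: centre of its underside.
- spoon: Steel spoon, 160 long, lying loose. Origin on its underside.

How it is judged:
By the outcome, as a careful person would: the job done as asked, in the order asked, and still so for the second after the job is handed in, while the arm keeps its last pose, push and grip.
It also fails if it takes over 54 s, if anything falls off the work surface, if the arm or the gripper's body presses on something with over 40 N, if the wrist force passes 120 N, or if a joint passes its speed limit or range.

## Working session

There is one attempt and no reset: what is moved stays moved. The work goes in short steps, Python scripts to look and compute and a shell command to move; the robot and the scene stay as the last step left them, time stands still between calls to the robot, and variables do not carry over. Pictures are saved under pics/ and viewed, about 8 in all and at most 12, crops included, and the job is handed in when it is done.

```bash
mkdir -p pics; ls; cat > h.py <<'E'
import numpy as np, cv2
from rig import arm
def cam(n):
    p=arm.camera_params(n); im,d=arm.read_camera(n); return p,im,d
def save(n,im,s=1): cv2.imwrite('pics/'+n+'.png',cv2.resize(im[:,:,::-1],None,fx=s,fy=s))
def ray(p,u,v,fish=False):
    K=np.array(p['mtx']); x=(u-K[0,2])/K[0,0]; y=(v-K[1,2])/K[1,1]
    if fish:
        r=np.hypot(x,y)+1e-12; d=np.array([x/r*np.sin(r),-y/r*np.sin(r),-np.cos(r)])
    else: d=np.array([x,-y,-1.])
    return np.array(p['origin']),np.array(p['attitude'])@d
def cloud(p,d):
    v,u=np.mgrid[0:d.shape[0],0:d.shape[1]]; K=np.array(p['mtx'])
    c=np.stack([(u-K[0,2])/K[0,0]*d,-(v-K[1,2])/K[1,1]*d,-d],-1)
    return c@np.array(p['attitude']).T+np.array(p['origin'])
def onz(p,u,v,z,fish=False):
    o,d=ray(p,u,v,fish); return o+d*(z-o[2])/d[2]
E
python3 - <<'E'
from h import *
for n in('scene','side'):
    p,im,d=cam(n); save(n+'0',im,1.4); np.savez(n+'0.npz',im=im,d=d,**{k:np.array(p[k]) for k in('mtx','origin','attitude')}); print({k:np.round(v,3).tolist() if not isinstance(v,str) else v for k,v in p.items()})
print(arm.read_state())
E
```

```text
pics
{'mtx': [[489.293, 0.0, 274.866], [0.0, 489.293, 200.962], [0.0, 0.0, 1.0]], 'origin': [1.297, 0.44, 0.994], 'attitude': [[-0.504, -0.625, 0.596], [0.864, -0.364, 0.349], [-0.001, 0.69, 0.723]]}
{'mtx': [[447.957, 0.0, 279.375], [0.0, 447.957, 207.034], [0.0, 0.0, 1.0]], 'origin': [0.221, -0.813, 1.145], 'attitude': [[0.927, 0.292, -0.236], [-0.376, 0.71, -0.596], [-0.006, 0.641, 0.767]]}
{'time': 0.1, 'joint_positions': array([-1.34869484e+00,  1.04648296e-01,  9.65113497e-02,  1.56390015e+00,
       -4.41348458e-06,  1.35309438e+00]), 'qd': array([0.00029083, 0.00013   , 0.00233758, 0.00091555, 0.00105442,
       0.00020969]), 'tau': array([ 4.74853281e-03, -5.58207357e+01,  5.04719424e+01,  1.31218947e-02,
       -2.09726527e-04,  2.87096171e-06]), 'tcp_pos': array([ 0.25539735, -0.54260585,  0.24757533]), 'orientation': array([[ 4.25761448e-01, -9.04835406e-01, -2.77621690e-04],
       [-9.04834637e-01, -4.25761457e-01,  1.20931960e-03],
       [-1.21243581e-03, -2.63679944e-04, -9.99999230e-01]]), 'wrist_force': array([ 0.33983227,  0.33730162, -0.09449992]), 'moment': array([-0.02686598, -0.04600047, -0.02440267]), 'grip_width': 0.08557250105163834}
```

View pics/scene0.png

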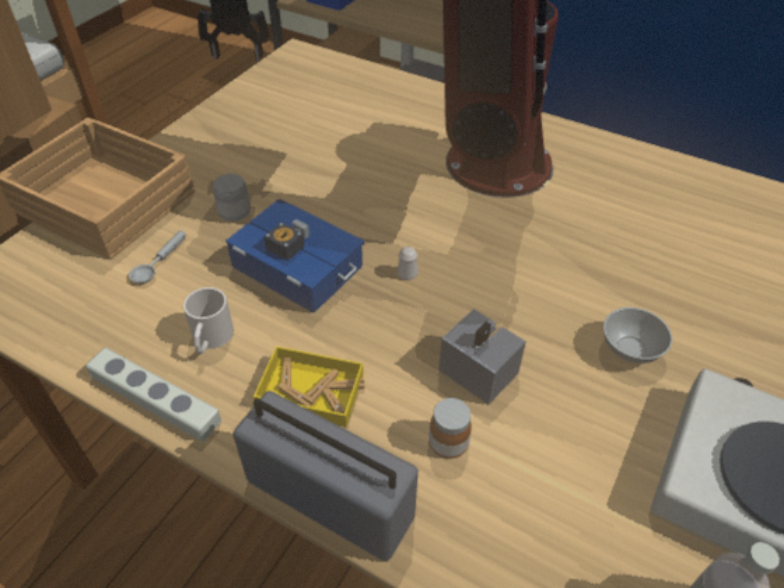

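View pics/side0.png

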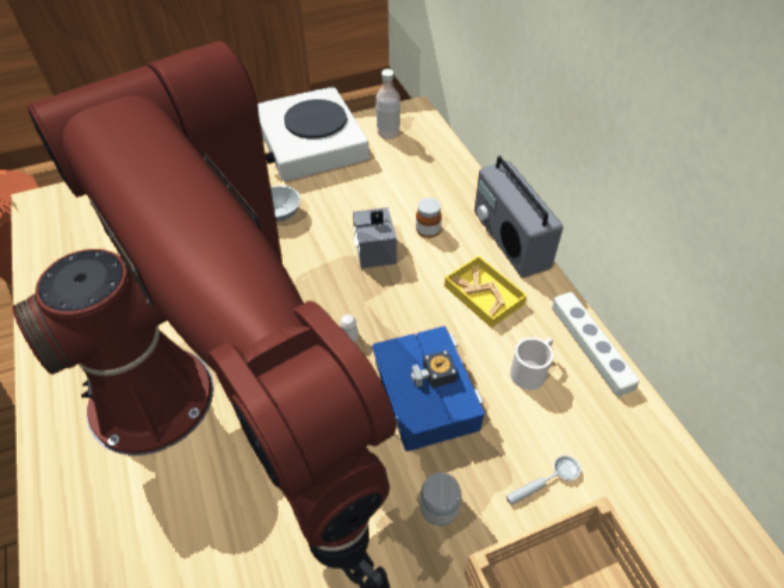

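The scene view shows the caddy with the black key head at native (345,238) and the lock with brass plug at (203,168). The side view shows the key at (269,155), the plug at (314,260), and the caddy's white bin facing the robot.

```bash
python3 - <<'E'
from h import *
def rect(P):
    r=cv2.minAreaRect((P[:,:2]*1000).astype(np.float32)); return np.round(r[0],1),np.round(r[1],1),round(r[2],2)
for n in('scene','side'):
    f=np.load(n+'0.npz'); p={k:f[k] for k in('mtx','origin','attitude')}; im=f['im'].astype(int); C=cloud(p,f['d']); R,G,B=im[...,0],im[...,1],im[...,2]
    ku,kv=((345,238) if n=='scene' else (269,155)); lu,lv=((203,168) if n=='scene' else (314,260))
    V,U=np.mgrid[0:420,0:560]; z=C[...,2]
    near=lambda u,v,r:(abs(U-u)<r)&(abs(V-v)<r)
    m=near(ku,kv,45)&(abs(z-.091)<.006); 
    m=cv2.morphologyEx(m.astype(np.uint8),cv2.MORPH_OPEN,np.ones((3,3)))>0
    print(n,'caddy top',rect(C[m]),np.median(C[m][:,2]))
    m=near(ku,kv,30)&(z>.105)&(R+G+B<150); P=C[m]; print(' key',m.sum(),P.min(0).round(4),P.max(0).round(4)); m2=m&(z>.126); print(' keytop',m2.sum(), rect(C[m2]) if m2.sum()>3 else '')
    m=near(lu,lv,60)&(abs(z-.075)<.006)&(B>R+40); print(' box',rect(C[m]),np.median(C[m][:,2]))
    m=near(lu,lv,25)&(abs(z-.109)<.006); print(' case',rect(C[m]),np.median(C[m][:,2]))
    m=near(lu,lv,20)&(R>B+50)&(z>.09); cc=cv2.connectedComponentsWithStats(m.astype(np.uint8)); i=1+np.argmax(cc[2][1:,4]); m=cc[1]==i
    c=cv2.findContours(m.astype(np.uint8),cv2.RETR_EXTERNAL,cv2.CHAIN_APPROX_NONE)[0][0]; e=cv2.fitEllipse(c); print(' plug',e,onz(p,*e[0],.109).round(4),C[m].mean(0).round(4))
    m=near(*((290,187) if n=='scene' else (249,235)),16)&(abs(z-.06)<.012);print(' salt',rect(C[m]))
    a=im[lv-30:lv+30,lu-30:lu+30]; b=im[kv-30:kv+30,ku-30:ku+30]
    save('crop_'+n,np.hstack([a,b]).astype(np.uint8),6)
E
```

```text
scene caddy top (array([586.4, 214.4]), array([111.7,  93.7]), 78.97) 0.09144283449006468Traceback (most recent call last):
  File "<stdin>", line 12, in <module>
    return umr_minimum(a, axis, None, out, keepdims, initial, where)
ValueError: zero-size array to reduction operation minimum which has no identity
```

```bash
cat > m.py <<'E'
from h import *
def rect(P):
    if len(P)<4: return len(P)
    r=cv2.minAreaRect((P[:,:2]*1000).astype(np.float32)); return np.round(r[0],1),np.round(r[1],1),round(r[2],2)
for n in('scene','side'):
    f=np.load(n+'0.npz'); p={k:f[k] for k in('mtx','origin','attitude')}; im=f['im'].astype(int); C=cloud(p,f['d']); R,G,B=im[...,0],im[...,1],im[...,2]
    ku,kv=((345,238) if n=='scene' else (269,155)); lu,lv=((203,168) if n=='scene' else (314,260))
    V,U=np.mgrid[0:420,0:560]; z=C[...,2]
    near=lambda u,v,r:(abs(U-u)<r)&(abs(V-v)<r)
    m=near(ku,kv,45)&(abs(z-.091)<.004); 
    m=cv2.morphologyEx(m.astype(np.uint8),cv2.MORPH_OPEN,np.ones((3,3)))>0
    print(n,'caddy top',rect(C[m]),np.median(C[m][:,2]))
    m=near(ku,kv,30)&(z>.1); P=C[m]; print(' key',m.sum(),np.percentile(P,[2,50,98],axis=0).round(4) if m.sum() else '',im[kv,ku],C[kv,ku]); m2=m&(z>.126); print(' keytop',m2.sum(), rect(C[m2]))
    m=near(lu,lv,60)&(abs(z-.075)<.006)&(B>R+40); print(' box',rect(C[m]),np.median(C[m][:,2]))
    m=near(lu,lv,25)&(abs(z-.109)<.004); print(' case',rect(C[m]),np.median(C[m][:,2]))
    m=near(lu,lv,20)&(R>B+50)&(z>.09); cc=cv2.connectedComponentsWithStats(m.astype(np.uint8)); i=1+np.argmax(cc[2][1:,4]); m=cc[1]==i
    c=cv2.findContours(m.astype(np.uint8),cv2.RETR_EXTERNAL,cv2.CHAIN_APPROX_NONE)[0][0]; e=cv2.fitEllipse(c); print(' plug',e,onz(p,*e[0],.109).round(4),C[m].mean(0).round(4))
    m=near(*((290,187) if n=='scene' else (249,235)),16)&(abs(z-.06)<.012);print(' salt',rect(C[m]))
    a=im[lv-30:lv+30,lu-30:lu+30]; b=im[kv-30:kv+30,ku-30:ku+30]
    save('crop_'+n,np.hstack([a,b]).astype(np.uint8),6)
E
python3 m.py; python3 -c "
import cv2,numpy as np
cv2.imwrite('pics/crops.png',np.vstack([cv2.resize(cv2.imread('pics/crop_%s.png'%n),(600,300)) for n in('scene','side')]))"
```

```text
scene caddy top (array([586.5, 215. ]), array([110.7,  93.4]), 79.44) 0.09151118696308563
 key 139 [[0.5796 0.2065 0.1015]
 [0.6013 0.2157 0.1257]
 [1.2971 0.4395 0.9941]] [62 55 45] [0.59874624 0.2177675  0.12159754]
 keytop 69 (array([939.3, 319.6]), array([754.6,  19.3]), 17.06)
 box (array([ 533.3, -215.1]), array([221.4, 160.6]), 84.66) 0.07572416289032252
 case (array([ 545.4, -217.1]), array([60.5, 78. ]), 83.11) 0.10978621718211323
 plug ((202.095703125, 167.0604248046875), (8.443434715270996, 12.956442832946777), 84.4941635131836) [ 0.5573 -0.2187  0.109 ] [ 0.5582 -0.2181  0.1102]
 salt (array([441.4,  -9.8]), array([32.6, 33.5]), 25.58)
side caddy top (array([589.8, 203.8]), array([107.4,  79. ]), 67.89) 0.08966342359007407
 key 86 [[ 0.2214 -0.8133  0.1018]
 [ 0.5871  0.2067  0.1226]
 [ 0.6049  0.2158  1.1448]] [39 40 42] [0.59135488 0.20811723 0.11555942]
 keytop 33 (array([ 404.2, -297.9]), array([1093.5,   23.1]), 69.5)
 box (array([ 529.6, -217.7]), array([225.6, 164.3]), 85.15) 0.07362873035429374
 case (array([ 544.7, -220.1]), array([58.3, 75.5]), 85.83) 0.1076843722939762
 plug ((313.9174499511719, 259.6502380371094), (11.367878913879395, 13.224092483520508), 93.4014663696289) [ 0.5577 -0.2188  0.109 ] [ 0.5553 -0.2228  0.1163]
 salt (array([434.7, -17.1]), array([32.9, 31.8]), 51.47)
```

View pics/crops.png

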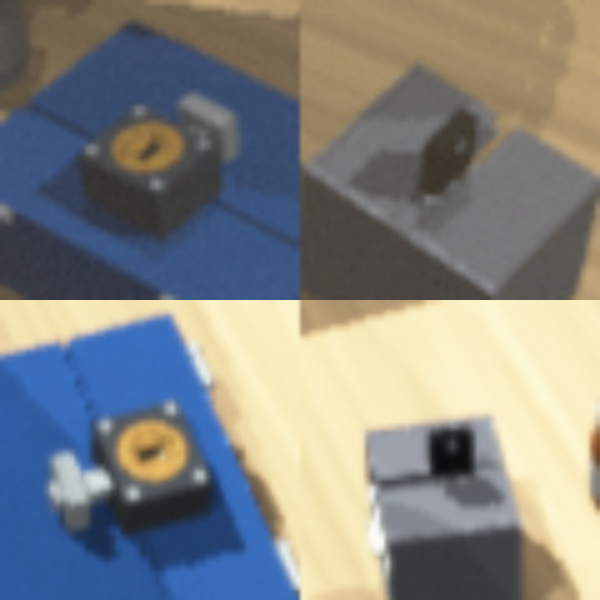

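Caddy centre is about (0.5865, 0.215), yaw −10.6°. The box yaw is about −5.1° and the keyhole about (0.5575, −0.2187). The crops show the keyhole slot clearly and the key's head standing at the rear of the channel. Next I'll go above the lock and look with the wrist camera.

```bash
python3 -m handwheel '[[[0.302,0.324,0.0,0,0,2.6145,-1],[0.302,0.324,0.0,0,0,2.6145,-1],[0.302,0.324,0.0,0,0,2.6145,-1],[0.302,0.324,0.0,0,0,2.6145,-1],[0.302,0.324,0.0,0,0,2.6145,-1],[0.302,0.324,0.0,0,0,2.6145,-1],[0.302,0.324,0.0,0,0,2.6145,-1],[0.302,0.324,0.0,0,0,2.6145,-1],[0.302,0.324,0.0,0,0,2.6145,-1],[0.302,0.324,0.0,0,0,2.6145,-1],[0.302,0.324,0.0,0,0,2.6145,-1],[0.302,0.324,0.0,0,0,2.6145,-1],[0.302,0.324,0.0,0,0,2.6145,-1],[0.302,0.324,0.0,0,0,2.6145,-1],[0.302,0.324,0.0,0,0,2.6145,-1],[0.302,0.324,0.0,0,0,2.6145,-1],[0.302,0.324,0.0,0,0,2.6145,-1],[0.302,0.324,0.0,0,0,2.6145,-1],[0.302,0.324,0.0,0,0,2.6145,-1],[0.302,0.324,0.0,0,0,2.6145,-1]]]' 40
python3 - <<'E'
from h import *
s=arm.read_state(); print(s['time'],s['joint_positions'].round(3),s['tcp_pos'].round(4),s['orientation'].round(4).tolist())
p,im,d=cam('wrist'); save('w1',im,1.4); np.savez('w1.npz',im=im,d=d,**{k:np.array(p[k]) for k in('mtx','origin','attitude')}); print({k:np.round(v,3).tolist() if not isinstance(v,str) else v for k,v in p.items()})
E
```

```text
time: 2.1
tcp_pos: [0.5574, -0.2189, 0.248]
orientation: [[0.089, 0.996, -0.0], [0.996, -0.089, 0.0], [0.0, -0.0, -1.0]]
wrist_force: [0.0, 0.2, 0.0]
grip_width: 0.0854
2.1 [-0.592  0.101  0.094  1.564  0.    -0.503] [ 0.5574 -0.2189  0.248 ] [[0.0894, 0.996, -0.0004], [0.996, -0.0894, 0.0004], [0.0003, -0.0004, -1.0]]
{'mtx': [[325.192, 0.0, 280.383], [0.0, 325.192, 207.744], [0.0, 0.0, 1.0]], 'origin': [0.483, -0.212, 0.373], 'attitude': [[0.089, -0.953, -0.289], [0.996, 0.085, 0.027], [-0.001, -0.29, 0.957]]}
```

View pics/w1.png

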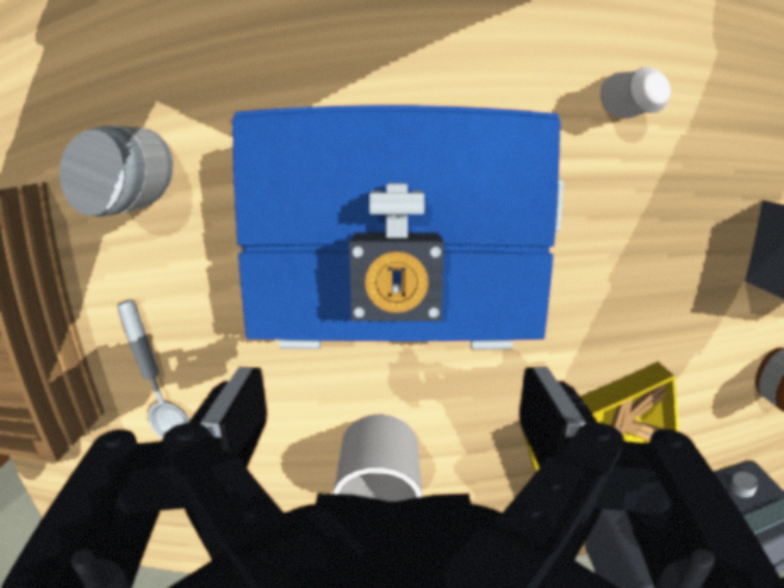

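Wrist view: plug at native about (283,201), the box edges are square to the image, and the mug, spoon and tray lie clear of the lock. I'll measure from this and move on to the caddy.

```bash
cat > lock.py <<'E'
from h import *
f=np.load('w1.npz'); p={k:f[k] for k in('mtx','origin','attitude')}; im=f['im'].astype(int); R,G,B=im[...,0],im[...,1],im[...,2]
V,U=np.mgrid[0:420,0:560]
m=((R>B+60)&(abs(U-283)<30)&(abs(V-201)<27)).astype(np.uint8)
m=cv2.morphologyEx(m,cv2.MORPH_OPEN,np.ones((3,3)))
c=max(cv2.findContours(m,0,1)[0],key=cv2.contourArea)[:,0]
P=np.array([onz(p,u,v,.109,1) for u,v in c.astype(float)]); r=cv2.minEnclosingCircle((P[:,:2]*1000).astype(np.float32)); e=cv2.fitEllipse((P[:,:2]*1000).astype(np.float32)); print('plug',r,e)
m=((B>R+50)).astype(np.uint8); m=cv2.morphologyEx(m,cv2.MORPH_CLOSE,np.ones((25,25)))
c=max(cv2.findContours(m,0,1)[0],key=cv2.contourArea)[:,0]
P=np.array([onz(p,u,v,.075,1) for u,v in c.astype(float)]); print('box',cv2.minAreaRect((P[:,:2]*1000).astype(np.float32)))
# screws
g=im.min(2); S=[]
for u0,v0 in((358,252),(435,252),(359,312),(433,312)):
    u0/=1.4;v0/=1.4; w=np.where((abs(U-u0)<6)&(abs(V-v0)<6),np.clip(g-110,0,None),0); S.append(onz(p,(w*U).sum()/w.sum(),(w*V).sum()/w.sum(),.11,1)[:2]*1000)
S=np.array(S); print('screws',S.round(1).tolist(),S.mean(0)); a=S[1]-S[0]+S[3]-S[2]; b=S[0]-S[2]+S[1]-S[3]; print(np.degrees(np.arctan2(a[1],a[0]))-90, np.degrees(np.arctan2(b[1],b[0]))-180)
E
python3 lock.py
python3 -m handwheel '[[[0.025,0.432,0.0,0,0,-0.096,-1],[0.025,0.432,0.0,0,0,-0.096,-1],[0.025,0.432,0.0,0,0,-0.096,-1],[0.025,0.432,0.0,0,0,-0.096,-1],[0.025,0.432,0.0,0,0,-0.096,-1],[0.025,0.432,0.0,0,0,-0.096,-1],[0.025,0.432,0.0,0,0,-0.096,-1],[0.025,0.432,0.0,0,0,-0.096,-1],[0.025,0.432,0.0,0,0,-0.096,-1],[0.025,0.432,0.0,0,0,-0.096,-1],[0.025,0.432,0.0,0,0,-0.096,-1],[0.025,0.432,0.0,0,0,-0.096,-1]]]'
python3 - <<'E'
from h import *
s=arm.read_state(); print(s['time'],s['joint_positions'].round(3),s['tcp_pos'].round(4),s['orientation'].round(4).tolist())
p,im,d=cam('wrist'); save('w2',im,1.4); np.savez('w2.npz',im=im,d=d,**{k:np.array(p[k]) for k in('mtx','origin','attitude')})
E
```

```text
plug ((557.4988403320312, -216.580078125), 19.14899253845215) ((557.52197265625, -216.61257934570312), (37.43246078491211, 37.53776931762695), 179.25010681152344)
box ((529.8648071289062, -213.93463134765625), (219.99493408203125, 161.89036560058594), 84.64302825927734)
screws [[536.4, -237.9], [540.5, -192.1], [574.1, -241.3], [578.3, -195.6]] [ 557.32853366 -216.70629599]
-5.205997143193272 -5.230690931737115
time: 3.35
tcp_pos: [0.5825, 0.2122, 0.2482]
orientation: [[0.184, 0.983, -0.0], [0.983, -0.184, -0.0], [-0.0, -0.0, -1.0]]
wrist_force: [-0.7, -0.6, 0.6]
grip_width: 0.0857
3.35 [ 0.139  0.166  0.164  1.569 -0.     0.324] [0.5825 0.2122 0.2482] [[0.1836, 0.983, -0.0002], [0.983, -0.1836, -0.0003], [-0.0003, -0.0001, -1.0]]
```

View pics/w2.png

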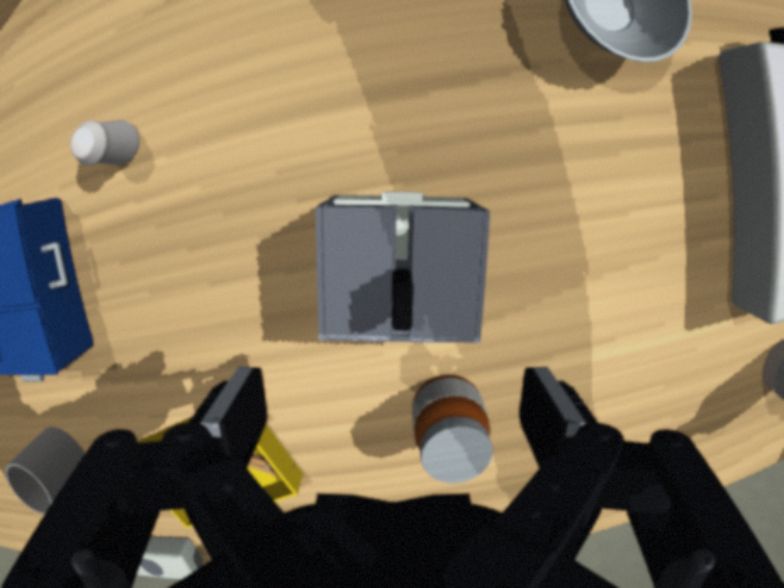

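Wrist view: the key's black head is at native (287,213), spanning rows ~193–236. The channel runs up the image to the caddy front at row ~145, and jar and tray are clear.

```bash
python3 - <<'E'
from h import *
f=np.load('w2.npz'); p={k:f[k] for k in('mtx','origin','attitude')}; im=f['im'].astype(int); g=im.max(2)
V,U=np.mgrid[0:420,0:560]
m=((g<38)&(abs(U-287)<14)&(abs(V-213)<32)).astype(np.uint8)
c=max(cv2.findContours(m,0,1)[0],key=cv2.contourArea); x,y,w,h=cv2.boundingRect(c); print(x,y,w,h)
ua=x+w/2-.5
far=onz(p,ua,y+h-.5,.130,1); near=onz(p,ua,y-.5,.130,1); nb=onz(p,ua,y-.5,.094,1)
print('far top',far.round(4),'near@.13',near.round(4),'near@.094',nb.round(4))
for r in range(y,y+h,6):
    cols=np.where(m[r]>0)[0]; print(r,cols.min(),cols.max(),onz(p,cols.mean(),r,.13,1)[:2].round(4))
# caddy top: grey
hsv=cv2.cvtColor(f['im'],cv2.COLOR_RGB2HSV); C=None
m=((abs(im[...,0]-im[...,2])<25)&(g>50)&(g<135)&(U>215)&(U<360)&(V>140)&(V<246)).astype(np.uint8); m=cv2.morphologyEx(m,cv2.MORPH_CLOSE,np.ones((45,45))); m=cv2.morphologyEx(m,cv2.MORPH_OPEN,np.ones((7,7)))
c=max(cv2.findContours(m,0,1)[0],key=cv2.contourArea)[:,0]; print(cv2.boundingRect(c))
P=np.array([onz(p,u,v,.091,1) for u,v in c.astype(float)]); print('caddy',cv2.minAreaRect((P[:,:2]*1000).astype(np.float32)))
for r in range(150,190,8):
    row=im[r,270:305].sum(1); print(r,row.tolist())
E
```

```text
280 191 15 44
far top [0.6049 0.2135 0.13  ] near@.13 [0.5691 0.2199 0.13  ] near@.094 [0.578 0.219 0.094]
191 287 290 [0.5697 0.2211]
197 280 292 [0.5741 0.2182]
203 280 293 [0.5789 0.2178]
209 280 294 [0.5838 0.2173]
215 281 293 [0.5887 0.2164]
221 280 293 [0.5935 0.2151]
227 281 293 [0.5986 0.2146]
233 281 292 [0.6036 0.2133]
(225, 141, 124, 103)
caddy ((581.668212890625, 217.38848876953125), (110.80462646484375, 95.88207244873047), 79.34314727783203)
150 [302, 292, 283, 284, 286, 285, 285, 281, 282, 281, 277, 276, 283, 294, 302, 298, 301, 306, 306, 308, 295, 277, 257, 247, 249, 235, 267, 283, 278, 289, 281, 282, 281, 285, 285]
158 [338, 339, 302, 298, 298, 285, 285, 282, 290, 287, 291, 302, 392, 530, 607, 616, 582, 559, 544, 526, 497, 390, 244, 169, 163, 218, 270, 286, 286, 285, 279, 285, 284, 286, 297]
166 [359, 346, 346, 343, 338, 328, 302, 290, 287, 295, 299, 314, 372, 467, 527, 535, 523, 506, 476, 410, 320, 244, 180, 156, 185, 234, 265, 285, 277, 288, 291, 288, 293, 283, 285]
174 [349, 351, 347, 345, 350, 340, 356, 329, 308, 296, 293, 289, 295, 301, 306, 300, 308, 302, 306, 302, 270, 215, 176, 167, 199, 246, 281, 295, 285, 290, 285, 286, 288, 293, 280]
182 [349, 347, 348, 355, 357, 349, 354, 355, 346, 331, 299, 296, 298, 297, 299, 298, 302, 293, 299, 288, 267, 199, 160, 155, 204, 271, 284, 282, 283, 290, 293, 286, 286, 286, 287]
```

```bash
python3 -m handwheel '[[[0.0085,0.003,-0.045,0,0,0,-1],[0.0085,0.003,-0.09,0,0,0,-1],[0.0085,0.003,-0.125,0,0,0,-0.6],[0.0085,0.003,-0.135,0,0,0,-0.3],[0.0085,0.003,-0.135,0,0,0,0.2],[0.0085,0.003,-0.135,0,0,0,0.5],[0.0085,0.003,-0.135,0,0,0,1],[0.0085,0.003,-0.135,0,0,0,1],[0.0085,0.003,-0.135,0,0,0,1],[0.0085,0.003,-0.135,0,0,0,1],[0.0085,0.003,-0.135,0,0,0,1]]]' 40
python3 - <<'E'
from h import *
s=arm.read_state(); print(s['wrist_force'],s['moment'])
p,im,d=cam('wrist'); save('w3',im,1.2)
E
```

```text
time: 4.5
tcp_pos: [0.5925, 0.2161, 0.1162]
orientation: [[0.182, 0.983, 0.004], [0.983, -0.182, 0.0], [0.001, 0.004, -1.0]]
wrist_force: [0.1, -1.3, 6.1]
grip_width: 0.0114
[ 0.10967404 -1.2554886   6.0552009 ] [-0.22158782  0.12117134 -0.03400469]
```

View pics/w3.png

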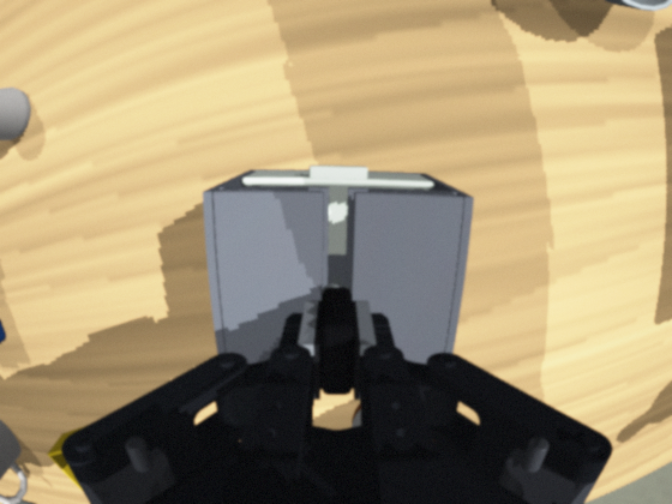

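Key is gripped (opening 11.4 mm) and the channel ahead is clear. I'll unload the 6 N and slide it out along the caddy's −x.

```bash
python3 -m handwheel '[[[0,0,0.003,0,0,0,1],[-0.0098,0.0018,0.003,0,0,0,1],[-0.0197,0.0037,0.003,0,0,0,1],[-0.0295,0.0055,0.003,0,0,0,1],[-0.0393,0.0074,0.003,0,0,0,1],[-0.0492,0.0092,0.003,0,0,0,1],[-0.059,0.011,0.003,0,0,0,1],[-0.0688,0.0129,0.003,0,0,0,1],[-0.0767,0.0144,0.003,0,0,0,1],[-0.0767,0.0144,0.003,0,0,0,1],[-0.0767,0.0144,0.003,0,0,0,1]]]' 40
python3 - <<'E'
from h import *
s=arm.read_state(); print(s['wrist_force'],s['moment'])
E
```

```text
time: 5.65
tcp_pos: [0.5144, 0.2305, 0.1165]
orientation: [[0.182, 0.983, 0.001], [0.983, -0.182, 0.0], [0.0, 0.001, -1.0]]
wrist_force: [-0.2, -0.1, -0.2]
grip_width: 0.0113
[-0.16437118 -0.05633183 -0.24748022] [ 0.01627489 -0.01847888  0.03230614]
```

```bash
python3 -m handwheel '[[[0,0,0.03,0,0,0,1],[0,0,0.06,0,0,0,1],[0,0,0.1,0,0,0,1],[0.004,-0.04,0.1,0,0,0.01,1],[0.008,-0.08,0.1,0,0,0.02,1],[0.012,-0.12,0.1,0,0,0.03,1],[0.016,-0.16,0.1,0,0,0.04,1],[0.02,-0.2,0.1,0,0,0.05,1],[0.024,-0.24,0.1,0,0,0.06,1],[0.028,-0.28,0.1,0,0,0.07,1],[0.032,-0.32,0.1,0,0,0.08,1],[0.036,-0.36,0.1,0,0,0.0925,1],[0.039,-0.4,0.1,0,0,0.0925,1],[0.042,-0.43,0.1,0,0,0.0925,1],[0.043,-0.448,0.1,0,0,0.0925,1],[0.043,-0.448,0.1,0,0,0.0925,1],[0.043,-0.448,0.1,0,0,0.0925,1],[0.043,-0.448,0.1,0,0,0.0925,1]]]' 40
python3 - <<'E'
from h import *
T=[]
for n in('wrist','scene','side'):
    p,im,d=cam(n); np.savez(n+'4.npz',im=im,d=d,**{k:np.array(p[k]) for k in('mtx','origin','attitude')})
    u,v={'wrist':(280,250),'scene':(205,150),'side':(314,240)}[n]; k={'wrist':75,'scene':50,'side':50}[n]
    T.append(cv2.resize(im[v-k:v+k,u-k:u+k],(400,400)) if n=='wrist' else cv2.resize(im[v-k:v+k,u-k:u+k],(400,400)))
T.append(np.zeros_like(T[0])); save('m4',np.vstack([np.hstack(T[:2])[:, :],])) ; save('m4b',T[2])
s=arm.read_state(); print(s['tcp_pos'],s['wrist_force'],s['orientation'].round(4).tolist())
E
```

```text
time: 7.45
tcp_pos: [0.5574, -0.2163, 0.2165]
orientation: [[0.09, 0.996, 0.0], [0.996, -0.09, 0.0], [0.0, 0.0, -1.0]]
wrist_force: [-0.2, -0.3, -0.2]
grip_width: 0.0116
[ 0.5574493  -0.21650544  0.21655627] [ 0.37355681 -0.14481641 -0.55320768] [[0.0894, 0.996, 0.0003], [0.996, -0.0894, 0.0], [0.0, 0.0003, -1.0]]
```

View pics/m4.png

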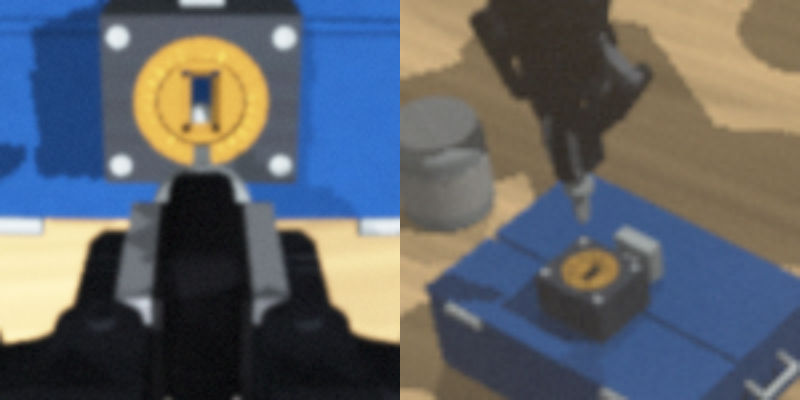

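View pics/m4b.png

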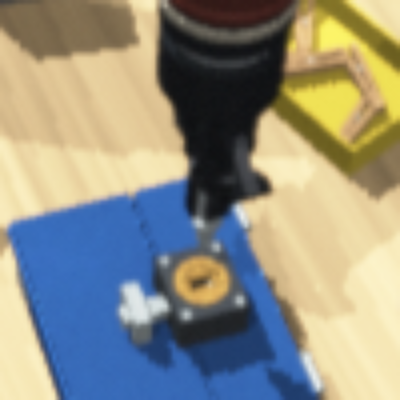

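The wrist crop shows blade and slot in the same column (within ~0.3 px). Scene and side show the blade tip just above the plug. I'll compute the tip-to-plug offset in each camera.

```bash
python3 - <<'E'
from h import *
T=[]
for n,t,g in(('scene',(201.25,155.5),(202.1,167.06)),('side',(315.5,249.25),(313.92,259.65)),('wrist',(280.75,228.6),(281,212))):
    f=np.load(n+'4.npz'); p={k:f[k] for k in('mtx','origin','attitude')}; fi=n=='wrist'; im=f['im'].astype(int)
    R,B=im[...,0],im[...,2]; V,U=np.mgrid[0:420,0:560]
    m=((R>B+50)&(abs(U-g[0])<28*(1+fi)/2+4)&(abs(V-g[1])<(32 if fi else 9))).astype(np.uint8)
    c=max(cv2.findContours(m,0,1)[0],key=cv2.contourArea)[:,0]
    P=np.array([onz(p,u,v,.109,fi)[:2]*1000 for u,v in c.astype(float)]).astype(np.float32); e=cv2.fitEllipse(P) ; print(n,'plug',e)
    for z in(.148,.152,.156): print('   tip@',z,(onz(p,*t,z,fi)[:2]*1000).round(1))
    k=14; u,v=int(t[0]),int(t[1]); T.append(cv2.resize(f['im'][v-k:v+k,u-k:u+k],(266,266),interpolation=0))
save('tips',np.hstack(T))
E
```

```text
scene plug ((557.1015014648438, -218.76580810546875), (33.43860626220703, 35.5671501159668), 14.54991626739502)
   tip@ 0.148 [ 554.6 -218.2]
   tip@ 0.152 [ 558.1 -215.1]
   tip@ 0.156 [ 561.6 -212. ]
side plug ((557.601318359375, -218.6516571044922), (36.01493835449219, 36.99877166748047), 140.2603759765625)
   tip@ 0.148 [ 562.9 -212.7]
   tip@ 0.152 [ 561.5 -215.1]
   tip@ 0.156 [ 560.2 -217.5]
wrist plug ((557.0478515625, -216.57022094726562), (36.61681365966797, 38.29061508178711), 176.40176391601562)
   tip@ 0.148 [ 555.5 -215.7]
   tip@ 0.152 [ 554.  -215.6]
   tip@ 0.156 [ 552.5 -215.5]
```

View pics/tips.png

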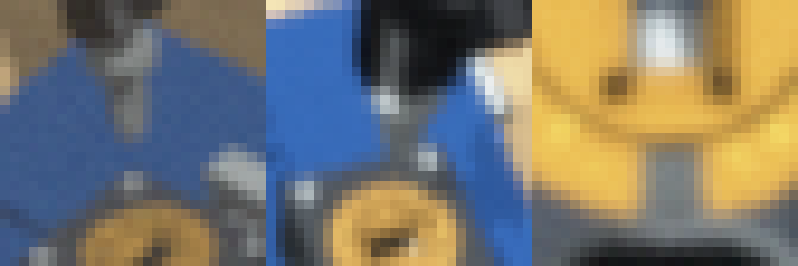

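Tip and slot agree to about 0.5 mm in the wrist view (after allowing for the 2.5 mm half-width of the tip). The scene view agrees within ~1 mm. The tapered tip and the countersink cover that. Descending.

```bash
python3 -m handwheel '[[[0,0,-0.015,0,0,0,1],[0,0,-0.03,0,0,0,1],[0,0,-0.038,0,0,0,1],[0,0,-0.042,0,0,0,1],[0,0,-0.046,0,0,0,1],[0,0,-0.05,0,0,0,1],[0,0,-0.05,0,0,0,1],[0,0,-0.05,0,0,0,1]]]' 70; python3 -c "
from rig import arm;s=arm.read_state();print(s['wrist_force'],s['moment'],s['tcp_pos'])"
```

```text
time: 8.4
tcp_pos: [0.5574, -0.2176, 0.1666]
orientation: [[0.091, 0.996, 0.0], [0.996, -0.091, -0.0], [-0.0, 0.0, -1.0]]
wrist_force: [1.1, 0.0, -0.1]
grip_width: 0.0106
[ 1.1163202   0.02776139 -0.06388997] [-0.03513132  0.00158539 -0.02037856] [ 0.557407   -0.21762774  0.16663343]
```

No force and y settled by itself, so the tip is in the slot. Pushing on.

```bash
python3 -m handwheel '[[[0,-0.0005,-0.004,0,0,0,1],[0,-0.0005,-0.008,0,0,0,1],[0,-0.0005,-0.012,0,0,0,1],[0,-0.0005,-0.016,0,0,0,1],[0,-0.0005,-0.02,0,0,0,1],[0,-0.0005,-0.022,0,0,0,1],[0,-0.0005,-0.024,0,0,0,1],[0,-0.0005,-0.024,0,0,0,1],[0,-0.0005,-0.024,0,0,0,1]]]' 70; python3 -c "
from rig import arm;s=arm.read_state();print(s['wrist_force'],s['moment'],s['tcp_pos'])"
```

```text
time: 9.3
tcp_pos: [0.5581, -0.2179, 0.145]
orientation: [[0.09, 0.996, 0.003], [0.996, -0.09, -0.001], [-0.0, 0.003, -1.0]]
wrist_force: [-4.1, 5.7, 18.0]
grip_width: 0.0111
[-4.10989409  5.66881446 17.98435426] [ 1.46418441  0.85015703 -0.01101156] [ 0.55813912 -0.2179083   0.14500129]
```

```bash
python3 -m handwheel '[[[-0.0007,0.001,-0.002,0,0,0,1],[-0.0007,0.001,-0.004,0,0,0.03,1],[-0.0007,0.001,-0.004,0,0,-0.03,1],[-0.0007,0.001,-0.004,0,0,0.03,1],[-0.0007,0.001,-0.004,0,0,0,1],[-0.0007,0.001,-0.004,0,0,0,1]]]' 90; python3 - <<'E'
from h import *
s=arm.read_state();print(s['wrist_force'],s['moment'],s['tcp_pos'])
T=[]
for n in('wrist','scene','side'):
    p,im,d=cam(n); u,v={'wrist':(280,220),'scene':(203,155),'side':(315,250)}[n]; k=32 if n=='wrist' else 20
    T.append(cv2.resize(im[v-k:v+k,u-k:u+k],(266,266)))
save('home',np.hstack(T))
E
```

```text
time: 9.9
tcp_pos: [0.5584, -0.2178, 0.1448]
orientation: [[0.091, 0.996, 0.006], [0.996, -0.091, -0.004], [-0.003, 0.007, -1.0]]
wrist_force: [-10.0, 8.8, 40.7]
grip_width: 0.0107
[-9.98645597  8.7547945  40.65320727] [2.00360145 2.24762348 0.03917612] [ 0.5584057  -0.21781836  0.14476186]
```

View pics/home.png

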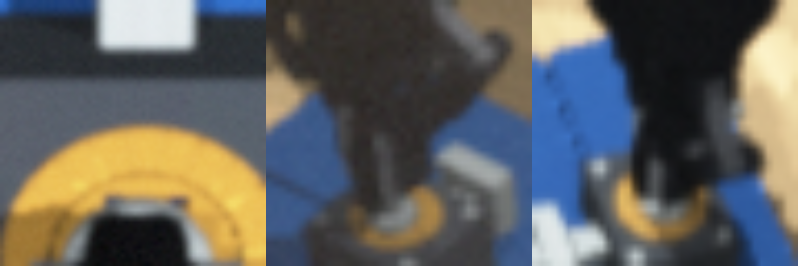

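Hard stop: 22 N more push gave only 0.2 mm, and the pictures show the shoulder on the plug's face. I'll ease the push and turn clockwise.

```bash
python3 -m handwheel '[[[0,0,0.0035,0,0,0,1],[0,0,0.0035,0,0,-0.14,1],[0,0,0.0035,0,0,-0.28,1],[0,0,0.0035,0,0,-0.42,1],[0,0,0.0035,0,0,-0.56,1],[0,0,0.0035,0,0,-0.7,1],[0,0,0.0035,0,0,-0.84,1],[0,0,0.0035,0,0,-0.98,1],[0,0,0.0035,0,0,-1.12,1],[0,0,0.0035,0,0,-1.26,1],[0,0,0.0035,0,0,-1.4,1],[0,0,0.0035,0,0,-1.54,1],[0,0,0.0035,0,0,-1.64,1],[0,0,0.0035,0,0,-1.64,1],[0,0,0.0035,0,0,-1.64,1]]]' 90; python3 -c "
from rig import arm;s=arm.read_state();print(s['wrist_force'],s['moment'],s['tcp_pos'],s['joint_positions'])"
```

```text
time: 11.55
tcp_pos: [0.558, -0.2173, 0.1451]
orientation: [[0.987, -0.159, 0.004], [-0.159, -0.987, -0.002], [0.005, 0.001, -1.0]]
wrist_force: [-2.7, 5.1, 19.2]
grip_width: 0.0109
[-2.6512513   5.10958047 19.2339483 ] [1.25477767 0.60096831 0.06155585] [ 0.55798066 -0.21728791  0.1450829 ] [-5.89976062e-01  1.00076499e-01 -9.42059391e-02  1.37191332e+00
  9.47713904e-04  1.14041067e+00]
```

```bash
python3 -m handwheel '[[[0,0,0,0,0,-0.08,1],[0,0,0,0,0,-0.16,1],[0,0,0,0,0,-0.2,1],[0,0,0,0,0,-0.2,1],[0,0,0,0,0,-0.2,1]]]' 90; python3 - <<'E'
from h import *
s=arm.read_state();print(s['wrist_force'],s['moment'],s['tcp_pos'])
T=[]
for n in('wrist','scene','side'):
    p,im,d=cam(n); u,v={'wrist':(280,200),'scene':(207,165),'side':(310,258)}[n]; k=70 if n=='wrist' else 28
    T.append(cv2.resize(im[v-k:v+k,u-k:u+k],(266,266)))
save('turn',np.hstack(T))
E
```

```text
time: 12.05
tcp_pos: [0.5581, -0.2172, 0.145]
orientation: [[0.936, -0.352, 0.005], [-0.352, -0.936, -0.002], [0.005, -0.0, -1.0]]
wrist_force: [-1.4, 4.5, 19.1]
grip_width: 0.0109
[-1.36135062  4.51806037 19.09759114] [1.22831876 0.40334689 0.09481375] [ 0.55810766 -0.21723996  0.14503764]
```

View pics/turn.png

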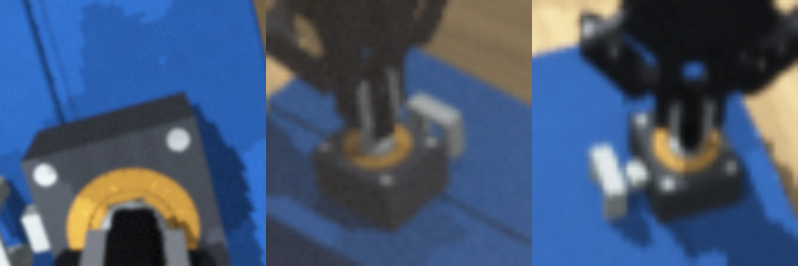

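In all three crops the bolt stub now ends short of the keeper, and the torque is 0.095 N m, near the spring's quarter-turn value. I'll turn slightly more to find the stop.

```bash
python3 -m handwheel '[[[0,0,0,0,0,-0.04,1],[0,0,0,0,0,-0.07,1],[0,0,0,0,0,-0.07,1],[0,0,0,0,0,-0.07,1]]]' 90;python3 -c "
from rig import arm;s=arm.read_state();print(s['wrist_force'],s['moment'],s['tcp_pos'],s['orientation'][:,0])"
```

```text
time: 12.6
tcp_pos: [0.5581, -0.2173, 0.145]
orientation: [[0.909, -0.416, 0.005], [-0.416, -0.909, -0.002], [0.005, -0.0, -1.0]]
wrist_force: [-1.2, 5.1, 19.1]
grip_width: 0.0106
[-1.23078938  5.05509971 19.11262272] [1.112105   0.41331482 0.28818822] [ 0.55812529 -0.21731766  0.14504461] [ 0.90931269 -0.4160837   0.00497881]
```

Torque rose to 0.29 N m, so the plug is at its stop. A short hold to check stability, then hand in.

```bash
python3 -m handwheel '[[[0,0,0,0,0,0,1],[0,0,0,0,0,0,1],[0,0,0,0,0,0,1],[0,0,0,0,0,0,1],[0,0,0,0,0,0,1]]]' 90;python3 -c "
from rig import arm;s=arm.read_state();print(s['moment'],s['tcp_pos'],s['orientation'][:,0]);print(arm.hand_in())"
```

```text
time: 13.1
tcp_pos: [0.5581, -0.2173, 0.1451]
orientation: [[0.909, -0.416, 0.005], [-0.416, -0.909, -0.002], [0.005, -0.0, -1.0]]
wrist_force: [-1.1, 5.5, 19.0]
grip_width: 0.0105
[1.15202818 0.408076   0.22075077] [ 0.55812533 -0.21731289  0.14505304] [ 0.90934437 -0.41601428  0.00499473]
the job is handed in; nothing more can be done
None
```

The key is out of the caddy's channel, fully home in the lunch box lock and turned clockwise until the plug reached its stop. I handed the job in at 13.1 s, still gripping the key at 90 N and pressing it down with about 19 N.

- **Fully home:** 22 N more push moved the key only 0.2 mm, and the pictures show its shoulder on the plug's face. The height stayed at 0.145 m through the turn and the final hold.
- **Turned:** the hand turned about 1.9 rad, and the torque jumped from 0.095 to 0.29 N m at the end, which shows the stop. It eased to 0.22 N m over the last half second with the hand angle unchanged.
- **Bolt:** just before the last 0.07 rad of turn, all three cameras showed its end clear of the keeper. I did not measure its travel.
- **Other objects:** the tool path stayed clear of them and I felt no unexpected contact, but I did not check their positions afterwards.
- **Disagreements:** the wrist camera put the keyhole 2 mm further in +y than the scene and side cameras did. The side view of the key tip was also off by over 1 mm. The key settled into the slot without any noticeable force.

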